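Pack a fireclay core down the test sleeve

TASK

Put the cream fireclay core into the steel sleeve, on top of the green rubber pad that is stuck part-way down, then take the ramming rod and pack core and pad down the sleeve until the pad bottoms out; lean on the rod there with a steady 10 N or more for about a second, but never press the core with more than 20 N, which cracks it. Finally stand the rod back upright in its blue stand. Leave the red core and the other things on the bench where they are.

Things in the scene. Friction and masses are not known exactly. Their poses are not given: they have to be found in the camera images.
- sleeve: upright round steel sleeve bolted to the bench by a dark flange (92 mm across, 10 mm thick); 115 mm tall in all, tube 44 mm outside, bore 31 mm; in the top 13 mm the mouth flares out to about 43 mm inside and 56 mm outside. Origin: centre of the underside on the bench; z up along the bore. It stands somewhere else each time.
- sleeve_mouth (a point): centre of the sleeve's mouth, on the bore's axis, level with the rim, 115 mm above the bench. The pad starts with its top 23 to 50 mm below this rim. Its seat is set by a hidden screw and not known within 12 mm: when bottomed out, the pad's top lies 79 to 91 mm below the rim.
- bore (a point): a point on the bore's axis, 50 mm above the bench. In the bore sits a green rubber pad (30 mm across, 12 mm thick) that grips the wall: it slides at about 6 N, stays where it is left, and travels 41 to 56 mm before it bottoms out; then the push rises steeply, as the rubber squashes only about 1 mm per 8 N (and springs back).
- core_mid (a point): the cream fireclay core, a plain cylinder 28 mm across and 65 mm tall standing upright on the bench; this point is its centre, half-way up, z along its axis. Either end may be down.
- red_core_mid (a point): a red-brown core of the same size (28 x 65 mm), to be left alone; the point is its centre. The two cores may have swapped places.
- rod_grip (a point): the ramming rod: a steel shaft 22 mm across and 75 mm long with a flat foot, above it a steel collar 46 mm across and 8 mm thick, above that a round dark wooden handle 24 mm across and 52 mm long; 135 mm overall, about 0.3 kg. This point is the middle of the handle, on the axis, 109 mm above the foot, 26 mm above the collar's top and 26 mm below the handle's top; z up along the rod.
- rod_foot (a point): centre of the rod's flat foot (109 mm below rod_grip along the rod). The rod starts standing in its stand. Gripped just above the collar, the fingertips bear on the collar as they push down.
- stand: blue round stand for the rod, fixed on the bench, 50 mm tall on an 80 mm foot; a 26 mm hole goes down to a floor 8 mm above the bench, its mouth flared. Origin: centre of the underside, z up.
- stand_mouth (a point): centre of the stand's mouth, on the hole's axis, 50 mm above the bench
- brick: cream fireclay brick sample, 114 x 230 x 64 mm, bystander; origin at the centre of its underside
- spacer: zinc-plated steel spacer plate 90 x 90 x 10 mm with a centre hole, bystander; origin at the centre of its underside
- rubber_sheet: green rubber sheet 100 x 80 x 8 mm, bystander; origin at the centre of its underside
- shim: small aluminium shim block 50 x 30 x 20 mm, bystander; origin at the centre of its underside
- brush: hand brush lying on the bench, bystander
- jar: amber glass jar, 70 mm across, 90 mm tall, bystander; origin at the centre of its underside
Not all that is in view belongs to the job. There is more than one size of the stand; the one meant has the size given above.

How it is judged:
On the way, in this order (a step that is already met when the one before it is completed fails the run):
1. the cream core stands let go in the sleeve's bore, on the pad (horizontal distance between core_mid and sleeve_mouth below 0.004 m and angle between the z axis of core_mid and the z axis of sleeve, either way round below 0.12 rad and z of core_mid in the frame of sleeve below 0.13 m and contact force between the fingers and core below 0.1 N), for 0.2 s.
2. with the pad bottomed out, the rod presses the core in the bore with more than 9 N for 0.6 s (the pad slides away at 6 N, so only a bottomed pad bears this) (horizontal distance between core_mid and sleeve_mouth below 0.004 m and angle between the z axis of core_mid and the z axis of sleeve, either way round below 0.12 rad and z of core_mid in the frame of sleeve below 0.08 m and contact force between rod and core above 9 N), for 0.6 s.
At the end, for the whole second after the job is handed in: the cream core sits packed down in the bore (its centre less than 80 mm above the sleeve's underside, within 4 mm of the axis, upright within 0.12 rad), and the rod stands let go in the blue stand (foot within 6 mm of the axis and on the stand's floor, upright within 0.15 rad), all at rest (horizontal distance between core_mid and sleeve_mouth below 0.004 m and angle between the z axis of core_mid and the z axis of sleeve, either way round below 0.12 rad and z of core_mid in the frame of sleeve below 0.08 m and horizontal distance between rod_foot and stand_mouth below 0.006 m and height (world z) of rod_foot below 0.014 m and angle between rod_grip's own z axis and vertical below 0.15 rad and linear speed of each of rod, core below 0.02 m/s); the robot touches nothing.
It fails at once if the rod presses the core with more than 20 N (contact force between rod and core above 20 N).
It fails at once if the red core is moved by more than 20 mm (distance of red_core_mid from where it was at the start of the episode above 0.02 m).
It fails at once if another thing on the bench (brick, spacer plate, rubber sheet, shim block, brush or jar) is moved by more than 20 mm (distance of any of brick, spacer, rubber_sheet, shim, brush, jar from where it was at the start of the episode above 0.02 m).
It also fails if it takes over 72 s, if anything falls off the work surface, if the arm or the gripper's body presses on something with over 40 N, if the wrist force passes 120 N, or if a joint passes its speed limit or range.

ROBOT

A 6-joint arm with a two-finger parallel gripper is mounted at the origin on the work surface. World frame = base frame: x ahead of the robot, y to its left, z up, the work surface at z = 0. Lengths are in m, angles in rad, forces in N, time in s.
With the tool pointing down it reaches from about 0.35 to 0.95 m from the base axis. Payload 17.4 kg.
Tool frame: the origin (TCP) lies on the front face of the gripper's body, between the roots of the fingers; the fingertips stand 84 mm ahead of it and the grasp point (between the pads) lies r.hold_point_z ahead of it (r.hold_point_z is the distance from the TCP to the grasp point, in m); z points along the fingers, y is the direction in which the jaws open and shut (so a half turn about z gives the same grasp; the last joint's range is limited). The gripper opens to 93 mm and grips with 3 to 60 N. Pads are 15 mm wide; open, the fingers measure 128 mm over their backs; the gripper's body (75 mm by 188 mm) begins 65 mm behind the grasp point.
Start: joints at [-1.373, 0.116, 1.442, -0, 1.584, -0.038], TCP at [0.158, -0.656, 0.303] pointing down, gripper open.
Joint ranges: [-2.83, 2.83], [-0.83, 2.19], [0.07, 2.5], [-1.14, 4.28], [0.01, 3], [-2.97, 2.97]. Speed limits (rad/s): [1.89, 1.89, 2.22, 3.14, 3.14, 3.14].

INTERFACE

Orientations are given as [roll, pitch, yaw] about the fixed x, y, z axes, in that order (R = Rz(yaw) Ry(pitch) Rx(roll)).
In Python, from station import r gives the robot as it stands.
- The arm moves only by the tool send_rows, never from a script. Its argument "deltas" is text: rows parted by semicolons, each of 5 numbers parted by spaces: the finger opening in m, from 0 to 0.093, then the shift along the tool's x, y, z in m, then the turn about the tool's z in rad. A call has 1 to 20 rows; each row shifts and turns the commanded pose from where the row before left it, along the tool's axes as they then stand; what a row does not reach is not made up. A row lasts 1/10 s, in which the tool goes at most 50 mm and 8.59 degrees, less where a joint would pass 70% of its speed; a pose out of reach is approached as far as the arm can. A call is refused whole if a number of a shift passes 0.05 or a number of a turn 0.15, either way. A call with a gripper value outside its range is refused whole. The fingers move at their own pace and stop on an object; the grip force is fixed at half the most. Time passes only in rows, so rows that do not move let the fingers close. It gives the time, the measured TCP pose, the force and the opening at its end, in the units of the state.
- r.state(): the state, without advancing time (a new reading comes with each control period).
- r.get_image(name): name is "side" or "top" or "wrist"; returns the picture (400x640x3 uint8, blue, green, red); there is no depth.
- r.camera_model(name): a dict with "K" (3x3 intrinsics, pixels), "R" (3x3) and "t" (3): a world point X has camera coordinates R X + t. Camera axes: x right, y down, z forward; pixel columns grow to the right and rows downward; lengths in m; the calibration is good to about 2 mm. A picture is of the moment at which its call begins: read the wrist's pose just before it. camera_model takes no time and is no camera call; for the wrist camera it gives the pose at the moment of the call.
- r.sign_off(): hands the job in, once; it reports no verdict.
The state is a dict: "clock": time; "joint_positions": joint angles; "joint_vel": joint speeds; "joint_efforts": joint torques, N m; "position": TCP position; "tcp_rot": TCP orientation; "wrist_force": force on the tool from outside, world axes, zero at the start; "moment": the same for the moment, N m; "opening": finger opening in m.
Only numpy, scipy, OpenCV 4.12 (cv2) and the standard library are available. Lean on these libraries where they do the work, as an engineer would, in place of code of your own. Each camera call takes 0.05 s, during which the arm holds its last target.

## Working session

There is one attempt and no reset: what is moved stays moved. The work goes in short steps, Python scripts to look and compute and a tool call to move; the robot and the scene stay as the last step left them, time stands still between calls to the robot, and variables do not carry over. Pictures are saved under pics/ and viewed, and the job is handed in when it is done.

Besides the shell and the picture viewer there is one more tool, called after "Call:" by a JSON object that holds its "name" and its "arguments". send_rows: Moves the arm, as the interface text tells. Its arguments: {"type":"object","properties":{"deltas":{"type":"string"}},"required":["deltas"]}

```bash
mkdir -p pics; ls; python3 - <<'E'
from station import r
import cv2,numpy as np
print(r.state(), r.hold_point_z)
for n in("side","top","wrist"):
    m=r.camera_model(n);print(n,np.round(m["K"],1).tolist(),np.round(m["R"],3).tolist(),np.round(m["t"],3).tolist())
    cv2.imwrite(f"pics/{n}0.png",r.get_image(n))
E
```

```text
pics
{'clock': 0.0, 'joint_positions': array([-1.37276925e+00,  1.16479432e-01,  1.44231351e+00, -1.88226619e-05,
        1.58399934e+00, -3.77894463e-02]), 'joint_vel': array([ 0.00021823,  0.00060152,  0.0008125 , -0.00037899,  0.00123278,
        0.00038393]), 'joint_efforts': array([ 4.84068769e-04, -7.21261597e+01, -6.22604299e+01,  7.79677927e-02,
        2.37897516e-02, -5.77741844e-05]), 'position': array([ 0.15767498, -0.65619924,  0.30197959]), 'tcp_rot': array([-3.14039318e+00, -2.65144485e-05,  2.35816266e-01]), 'wrist_force': array([-0.55636959, -0.20083717,  0.14914147]), 'moment': array([ 0.0029752 , -0.02061165, -0.01055691]), 'opening': 0.09308152122200983} 0.0653
side [[388.3, 0.0, 320.5], [0.0, 388.3, 200.4], [0.0, 0.0, 1.0]] [[-0.927, -0.375, 0.022], [-0.201, 0.444, -0.873], [0.318, -0.814, -0.487]] [0.526, 0.212, 0.853]
top [[475.5, 0.0, 317.0], [0.0, 475.5, 207.8], [0.0, 0.0, 1.0]] [[0.056, -0.998, 0.002], [-0.973, -0.055, -0.223], [0.222, 0.011, -0.975]] [-0.008, 0.607, 1.2]
wrist [[341.5, 0.0, 318.6], [0.0, 341.5, 197.4], [0.0, 0.0, 1.0]] [[0.234, -0.972, -0.001], [-0.931, -0.224, 0.289], [-0.281, -0.067, -0.957]] [-0.674, -0.035, 0.391]
```

View pics/top0.png

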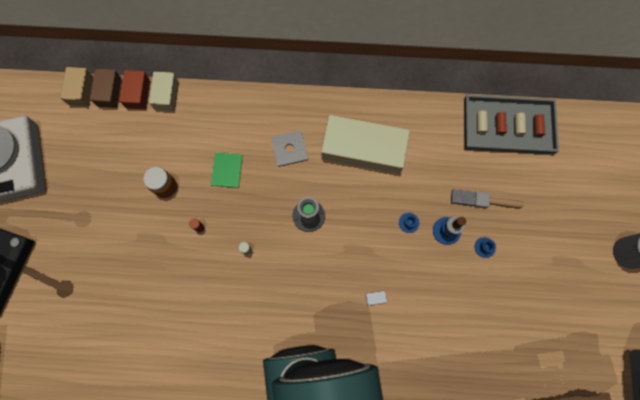

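View pics/side0.png

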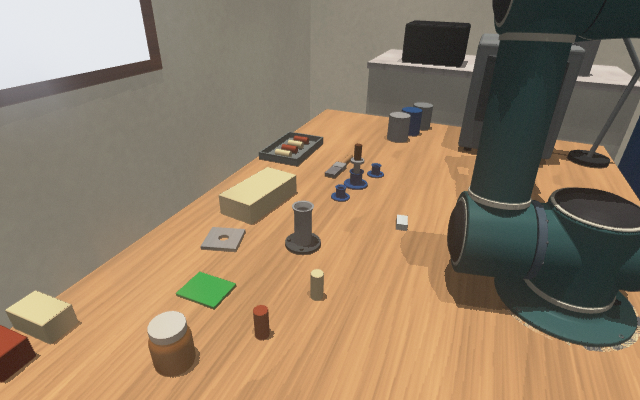

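View pics/wrist0.png

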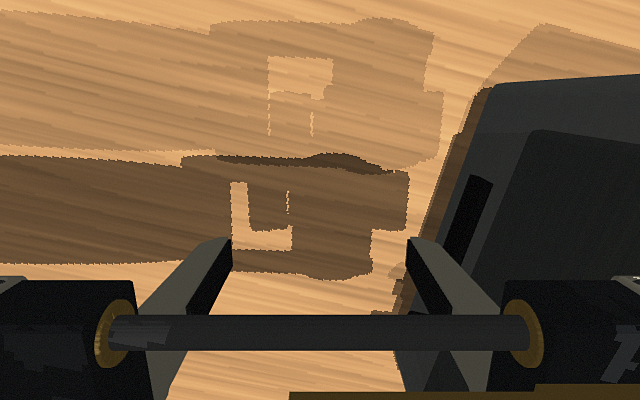

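```bash
python3 - <<'E'
import cv2,numpy as np
t=cv2.imread("pics/top0.png");s=cv2.imread("pics/side0.png")
a=cv2.resize(t[180:270,180:340],None,fx=5,fy=5,interpolation=cv2.INTER_CUBIC)[:, :800]
cv2.imwrite("pics/c1.png",a)
b=cv2.resize(t[200:270,390:510],None,fx=6,fy=6,interpolation=cv2.INTER_CUBIC)
cv2.imwrite("pics/c2.png",b)
c=cv2.resize(s[130:350,240:410],None,fx=2.7,fy=2.7,interpolation=cv2.INTER_CUBIC)
cv2.imwrite("pics/c3.png",c)
E
```

```text
(no output)
```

View pics/c1.png

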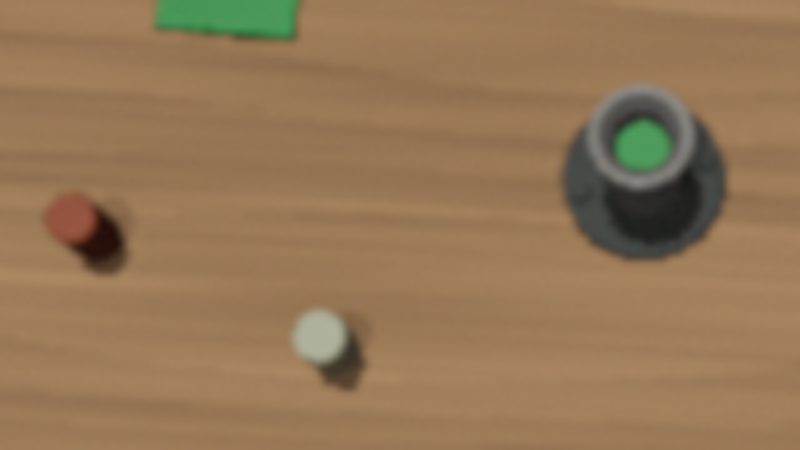

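View pics/c2.png

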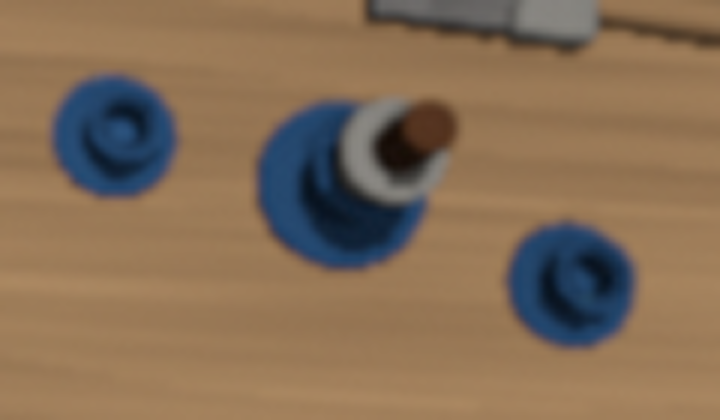

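View pics/c3.png

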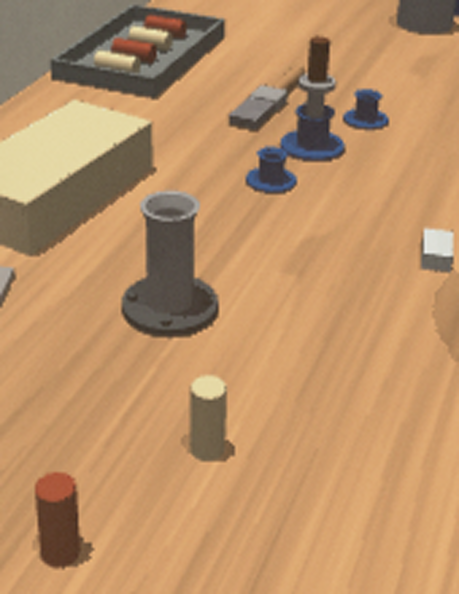

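```bash
cat > h.py <<'E'
import numpy as np,cv2
def ray(m,uv,z):
    K,R,t=map(np.array,(m["K"],m["R"],m["t"]))
    d=R.T@np.linalg.solve(K,[uv[0],uv[1],1.]);c=-R.T@t
    return c+d*(z-c[2])/d[2]
def proj(m,X):
    p=np.array(m["K"])@(np.array(m["R"])@np.array(X)+np.array(m["t"]));return p[:2]/p[2]
E
python3 - <<'E'
from h import *
from station import r
m=r.camera_model("top");q=lambda x,y,f,x0,y0:((x+.5)/f-.5+x0,(y+.5)/f-.5+y0)
P=lambda n,uv,z:print(n,np.round(uv,1),np.round(ray(m,uv,z),4))
P("core",q(320,336,5,180,180),.065);P("red",q(73,218,5,180,180),.065)
P("mouth",q(641,137,5,180,180),.115);P("flange",q(644,178,5,180,180),.01)
P("handletop",q(430,128,6,390,200),.143);P("collar",q(393,150,6,390,200),.091);P("standfoot",q(342,184,6,390,200),.004)
# side: mask of cream core
s=r.camera_model("side")
q2=lambda x,y:((x+.5)/2.7-.5+240,(y+.5)/2.7-.5+130)
for n,p,z in(("core",(208,388),.065),("mouth",(171,207),.115),("flange",(170,302),.01),("htop",(319,39),.143),("collar",(317,82),.091)):
    print("side",n,np.round(ray(s,q2(*p),z),4))
E
```

```text
core [243.6 246.8] [0.4916 0.2123 0.065 ]
red [194.2 223.2] [0.5471 0.3489 0.065 ]
mouth [307.8 207. ] [0.5967 0.049  0.115 ]
flange [308.4 215.2] [0.5975 0.0491 0.01  ]
handletop [461.2 220.9] [ 0.5764 -0.336   0.143 ]
collar [455.1 224.6] [ 0.577  -0.3354  0.091 ]
standfoot [446.6 230.2] [ 0.5778 -0.3366  0.004 ]
side core [0.4915 0.2136 0.065 ]
side mouth [0.5958 0.0515 0.115 ]
side flange [0.5971 0.0508 0.01  ]
side htop [ 0.5796 -0.3387  0.143 ]
side collar [ 0.5763 -0.3321  0.091 ]
```

Call:
{"name": "send_rows", "arguments": {"deltas": "0.093 0 0 0 0.118; 0.093 0 0 0 0.118; 0.093 0.0285 -0.0255 0 0; 0.093 0.0285 -0.0255 0 0; 0.093 0.0285 -0.0255 0 0; 0.093 0.0285 -0.0255 0 0; 0.093 0.0285 -0.0255 0 0; 0.093 0.0285 -0.0255 0 0; 0.093 0.0285 -0.0255 0 0; 0.093 0.0285 -0.0255 0 0; 0.093 0.0285 -0.0255 0 0; 0.093 0.0285 -0.0255 0 0; 0.093 0.0285 -0.0255 0 0; 0.093 0.0285 -0.0255 0 0; 0.093 0 0 0 0"}}

```text
clock: 1.65
position: [0.5021, -0.3477, 0.3023]
tcp_rot: [-3.141, -0.0, 0.003]
wrist_force: [-0.2, -1.2, 0.1]
opening: 0.0928
```

Call:
{"name": "send_rows", "arguments": {"deltas": "0.093 0 -0.037 0 0; 0.093 0 -0.037 0 0; 0.093 0 -0.037 0 0; 0.093 0 -0.037 0 0; 0.093 0 -0.037 0 0; 0.093 0 -0.037 0 0; 0.093 0 -0.037 0 0; 0.093 0 -0.037 0 0; 0.093 0 -0.037 0 0; 0.093 0 -0.037 0 0; 0.093 0 -0.037 0 0; 0.093 0 -0.037 0 0; 0.093 0 -0.037 0 0; 0.093 -0.005 -0.037 0 0; 0.093 -0.005 -0.042 0 0; 0.093 0 0 0 0"}}

```text
clock: 3.25
position: [0.4891, 0.2126, 0.3024]
tcp_rot: [-3.141, 0.001, 0.003]
wrist_force: [-0.1, -0.9, 0.1]
opening: 0.093
```

```bash
python3 - <<'E'
from h import *
from station import r
m=r.camera_model("wrist");im=r.get_image("wrist");cv2.imwrite("pics/w1.png",im)
print(r.state()["position"],r.state()["tcp_rot"], -np.array(m["R"]).T@m["t"])
print(proj(m,[.4915,.2128,.065]))
E
```

```text
[0.48948023 0.21089275 0.30239239] [3.14132531e+00 6.31768407e-04 2.57229063e-03] [0.56888746 0.21291768 0.38433243]
[318.62431342 178.0990421 ]
```

View pics/w1.png

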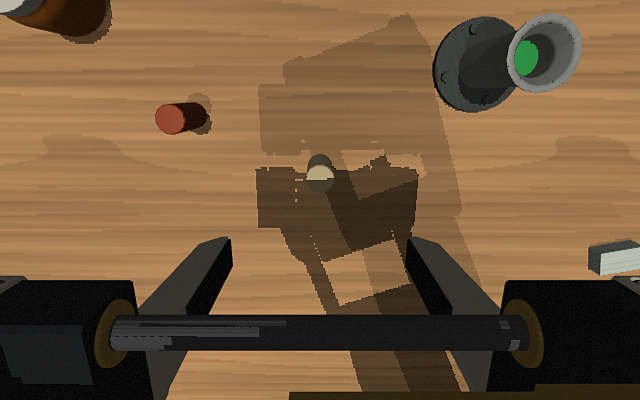

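```bash
python3 - <<'E'
from h import *
from station import r
m=r.camera_model("wrist");im=cv2.imread("pics/w1.png")
a=cv2.resize(im[150:210,285:355],None,fx=8,fy=8,interpolation=cv2.INTER_CUBIC)
b=cv2.resize(im[5:115,425:590],None,fx=4,fy=4,interpolation=cv2.INTER_CUBIC)
c=np.zeros((480,560+660,3),np.uint8);c[:480,:560]=a;c[:440,560:]=b
cv2.imwrite("pics/w1a.png",a);cv2.imwrite("pics/w1b.png",b)
for p in((320,178),(545,53)): print(p,ray(m,p,.065),ray(m,p,.115))
E
```

```text
(320, 178) [0.49196046 0.20959314 0.065     ] [0.50405539 0.20985146 0.115     ]
(545, 53) [0.60370132 0.01505476 0.065     ] [0.5983013  0.04577141 0.115     ]
```

View pics/w1a.png

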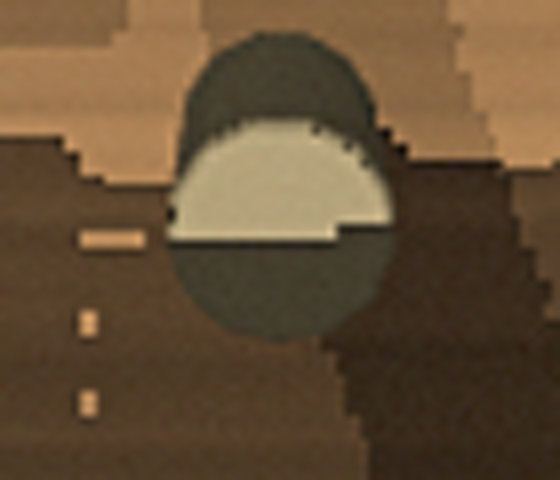

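View pics/w1b.png

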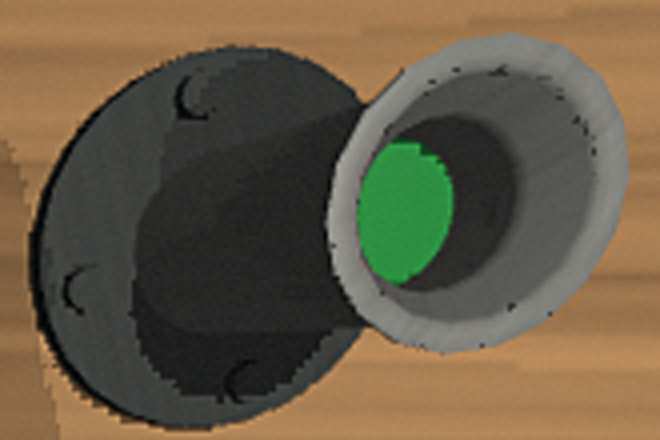

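Call:
{"name": "send_rows", "arguments": {"deltas": "0.093 0.002 -0.0014 0.03 0; 0.093 0 0 0.03 0; 0.093 0 0 0.03 0; 0.093 0 0 0.03 0; 0.093 0 0 0.03 0; 0.093 0 0 0.02 0; 0.093 0 0 0.01 0; 0.093 0 0 0 0; 0.093 0 0 0 0"}}

```text
clock: 4.2
position: [0.4924, 0.2106, 0.1238]
tcp_rot: [-3.141, -0.001, -0.001]
wrist_force: [0.3, -0.2, 0.9]
opening: 0.0929
```

```bash
python3 - <<'E'
from h import *
from station import r
m=r.camera_model("wrist");im=r.get_image("wrist");cv2.imwrite("pics/w2.png",im)
print(r.state()["position"],proj(m,[.4915,.2123,.065]))
E
```

```text
[0.49246044 0.21084246 0.12410473] [315.29476224 276.10639111]
```

View pics/w2.png

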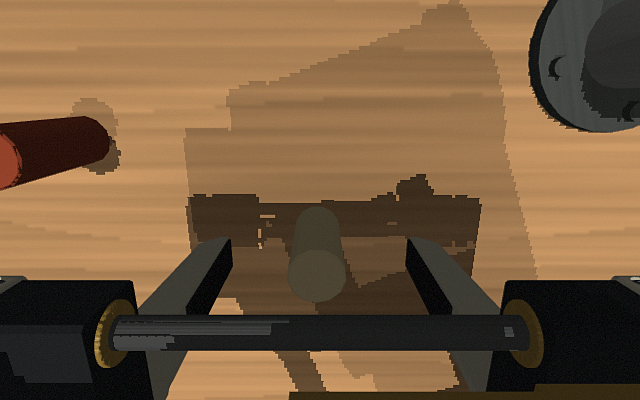

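Call:
{"name": "send_rows", "arguments": {"deltas": "0.05 0 -0.0008 0.002 0; 0.02 0 0 0 0; 0.02 0 0 0 0; 0.02 0 0 0 0; 0.02 0 0 0 0; 0.02 0 0 0 0; 0.02 0 0 0 0"}}

```text
clock: 4.95
position: [0.4919, 0.2118, 0.1207]
tcp_rot: [-3.142, 0.0, -0.0]
wrist_force: [0.5, 0.1, -0.3]
opening: 0.0415
```

Call:
{"name": "send_rows", "arguments": {"deltas": "0.02 0 0 0 0; 0.02 0 0 0 0; 0.02 0 0 0 0; 0.02 0 0 0 0"}}

```text
clock: 5.35
position: [0.4919, 0.2118, 0.1207]
tcp_rot: [3.142, 0.0, -0.0]
wrist_force: [-0.3, -0.1, -0.5]
opening: 0.0266
```

Call:
{"name": "send_rows", "arguments": {"deltas": "0.02 0 0 -0.01 0; 0.02 0 0 -0.03 0; 0.02 0 0 -0.04 0; 0.02 0 0 -0.04 0; 0.02 0 0 -0.03 0; 0.02 0 0 0 0; 0.02 0 0 0 0"}}

```text
clock: 6.05
position: [0.4918, 0.2118, 0.2714]
tcp_rot: [-3.141, -0.001, -0.0]
wrist_force: [-0.2, -0.4, -0.6]
opening: 0.0264
```

```bash
python3 - <<'E'
from h import *
from station import r
m=r.camera_model("wrist");im=r.get_image("wrist");cv2.imwrite("pics/w3.png",im)
s=r.state();print(s["position"],s["opening"],proj(m,[.597,.0495,.115]))
E
```

```text
[0.4916087  0.21173991 0.27020211] 0.02681961293131358 [569.68559246  53.30398566]
```

View pics/w3.png

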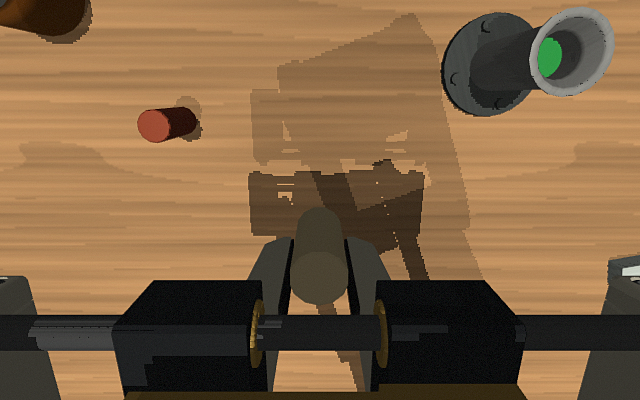

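Call:
{"name": "send_rows", "arguments": {"deltas": "0.02 0.01 0.03 -0.02 0; 0.02 0.01 0.03 0 0; 0.02 0.01 0.03 0 0; 0.02 0.01 0.03 0 0; 0.02 0.01 0.03 0 0; 0.02 0.008 0.013 0 0; 0.02 0 0 0 0; 0.02 0 0 0 0; 0.02 0 0 0 0"}}

```text
clock: 7.0
position: [0.5495, 0.0497, 0.2904]
tcp_rot: [-3.141, 0.001, 0.001]
wrist_force: [0.0, -0.1, -1.3]
opening: 0.0266
```

```bash
python3 - <<'E'
from h import *
from station import r
m=r.camera_model("wrist");im=r.get_image("wrist");cv2.imwrite("pics/w4.png",im)
s=r.state();print(s["position"],s["opening"],proj(m,[.597,.049,.115]))
print(ray(m,(320,200),.115),ray(m,(330,200),.115)-ray(m,(320,200),.115),ray(m,(320,210),.115)-ray(m,(320,200),.115))
E
```

```text
[0.54955799 0.04977646 0.29054974] 0.026739272161945934 [319.8144639  139.04049964]
[0.54920288 0.04877062 0.115     ] [ 5.91261581e-06 -7.89244239e-03  0.00000000e+00] [-8.33980027e-03 -1.57863505e-05  0.00000000e+00]
```

View pics/w4.png

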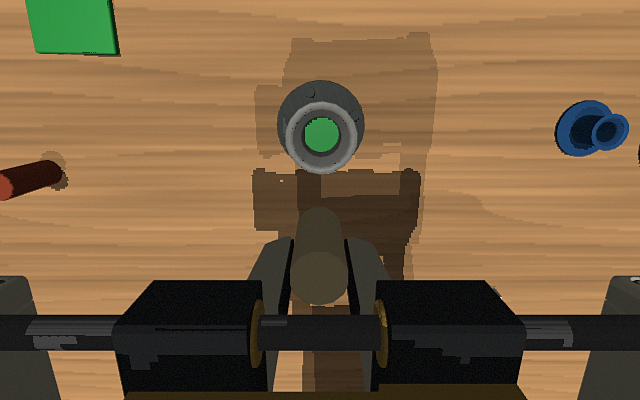

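```bash
python3 - <<'E'
from h import *
from station import r
m=r.camera_model("wrist")
im=cv2.imread("pics/w4.png")
print(ray(m,(319,278),.2349),ray(m,(321,137.5),.115),ray(m,(322,134.5),.075))
a=cv2.resize(im[70:310,250:400],None,fx=2.5,fy=2.5,interpolation=cv2.INTER_CUBIC);cv2.imwrite("pics/w4a.png",a)
b=cv2.resize(im[70:185,265:375],None,fx=5,fy=5,interpolation=cv2.INTER_CUBIC);cv2.imwrite("pics/w4b.png",b)
E
```

```text
[0.54944348 0.04969835 0.2349    ] [0.59817746 0.04814096 0.115     ] [0.59591483 0.04700669 0.075     ]
```

View pics/w4a.png

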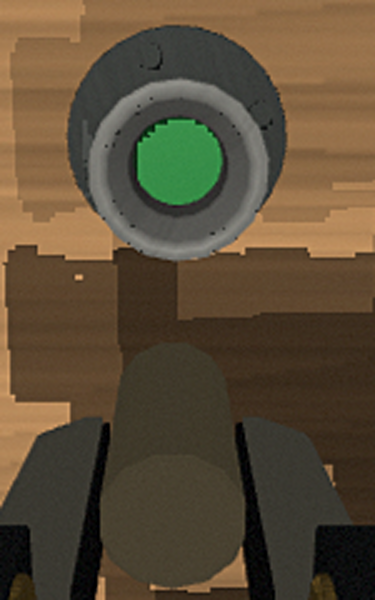

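View pics/w4b.png

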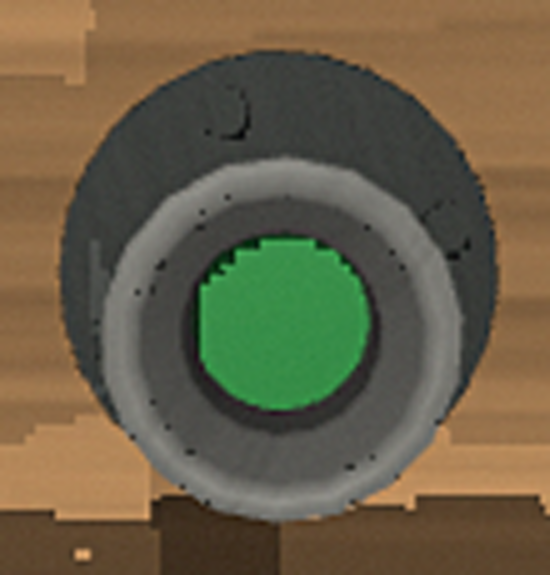

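Call:
{"name": "send_rows", "arguments": {"deltas": "0.02 0.024 0.0008 0 0; 0.02 0.0243 0.0008 0 0; 0.02 0 0 0 0; 0.02 0 0 0.02 0; 0.02 0 0 0.02 0; 0.02 0 0 0.01 0; 0.02 0 0 0.005 0; 0.02 0 0 0 0; 0.02 0 0 0 0"}}

```text
clock: 7.95
position: [0.5982, 0.0473, 0.2367]
tcp_rot: [-3.142, -0.001, -0.0]
wrist_force: [0.3, 0.5, -0.3]
opening: 0.0263
```

```bash
python3 - <<'E'
from h import *
from station import r
im=r.get_image("wrist");cv2.imwrite("pics/w5.png",im)
s=r.state();print(s["position"],s["wrist_force"])
im=r.get_image("side");cv2.imwrite("pics/s5.png",cv2.resize(im[120:280,200:400],None,fx=4,fy=3.7))
E
```

```text
[0.59828563 0.04725756 0.2367921 ] [ 0.32715501  0.11240822 -0.81511458]
```

View pics/w5.png

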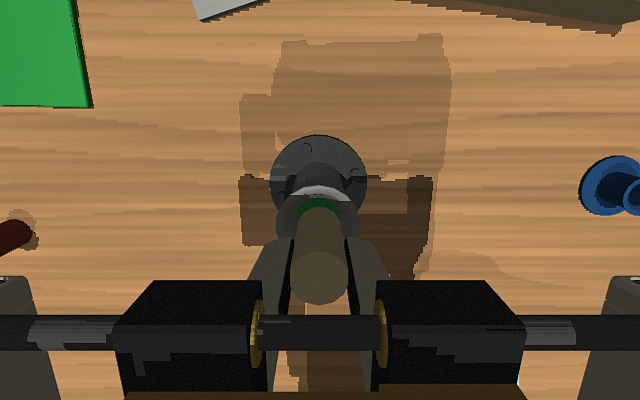

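View pics/s5.png

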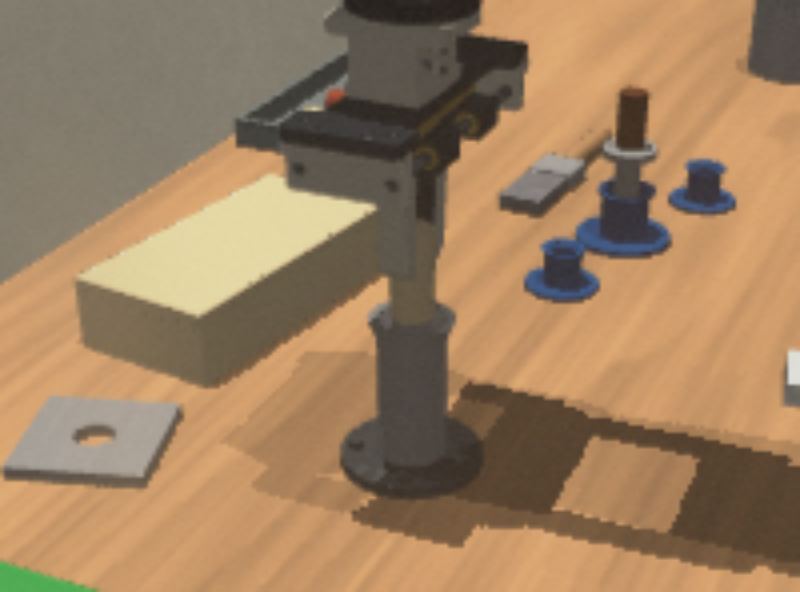

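Call:
{"name": "send_rows", "arguments": {"deltas": "0.02 0 -0.001 0.002 0; 0.02 0 0 0.004 0; 0.02 0 0 0.004 0; 0.02 0 0 0.004 0; 0.02 0 0 0.004 0; 0.02 0 0 0.003 0; 0.02 0 0 0 0"}}

```text
clock: 8.75
position: [0.598, 0.0482, 0.2141]
tcp_rot: [3.142, 0.001, -0.0]
wrist_force: [-0.6, 0.9, -1.0]
opening: 0.0266
```

Call:
{"name": "send_rows", "arguments": {"deltas": "0.02 0 0 0.002 0; 0.02 0 0 0.002 0; 0.02 0 0 0.001 0; 0.02 0 0 0.001 0; 0.02 0 0 0 0"}}

```text
clock: 9.25
position: [0.5981, 0.0482, 0.2086]
tcp_rot: [3.142, 0.0, -0.0]
wrist_force: [-0.1, -0.7, -1.1]
opening: 0.026
```

Call:
{"name": "send_rows", "arguments": {"deltas": "0.02 0 0 0.001 0; 0.02 0 0 0.001 0; 0.02 0 0 0.001 0; 0.02 0 0 0.001 0; 0.02 0 0 0 0"}}

```text
clock: 9.75
position: [0.5981, 0.0482, 0.2046]
tcp_rot: [-3.142, 0.0, -0.0]
wrist_force: [0.5, 0.1, -0.5]
opening: 0.0266
```

Call:
{"name": "send_rows", "arguments": {"deltas": "0.02 0 0 0.001 0; 0.02 0 0 0.001 0; 0.02 0 0 0.001 0; 0.02 0 0 0 0"}}

```text
clock: 10.15
position: [0.5982, 0.0482, 0.202]
tcp_rot: [-3.142, -0.0, -0.0]
wrist_force: [-0.3, -0.5, 4.5]
opening: 0.0266
```

Call:
{"name": "send_rows", "arguments": {"deltas": "0.03 0 0 0 0; 0.036 0 0 0 0; 0.045 0 0 0 0; 0.06 0 0 0 0; 0.093 0 0 0 0; 0.093 0 0 0 0; 0.093 0 0 -0.01 0; 0.093 0 0 -0.02 0; 0.093 0 0 -0.03 0; 0.093 0 0 -0.04 0; 0.093 -0.01 0 -0.04 0; 0.093 0 0 0 0; 0.093 0 0 0 0"}}

```text
clock: 11.45
position: [0.5881, 0.0482, 0.3432]
tcp_rot: [-3.141, -0.002, -0.0]
wrist_force: [0.1, -0.8, 0.1]
opening: 0.0928
```

```bash
python3 - <<'E'
from h import *
from station import r
m=r.camera_model("wrist")
im=r.get_image("wrist");cv2.imwrite("pics/w6.png",im)
s=r.state();print(s["position"],s["wrist_force"],proj(m,[.598,.0482,.1465]),proj(m,[.598,.0482,.115]))
im=r.get_image("side");cv2.imwrite("pics/s6.png",cv2.resize(im[120:280,200:400],None,fx=4,fy=3.7))
E
```

```text
[0.58802167 0.0481795  0.34165032] [ 0.15077318 -0.18077866 -0.11961576] [318.72901779 181.47648862] [318.71740971 173.25659354]
```

View pics/w6.png

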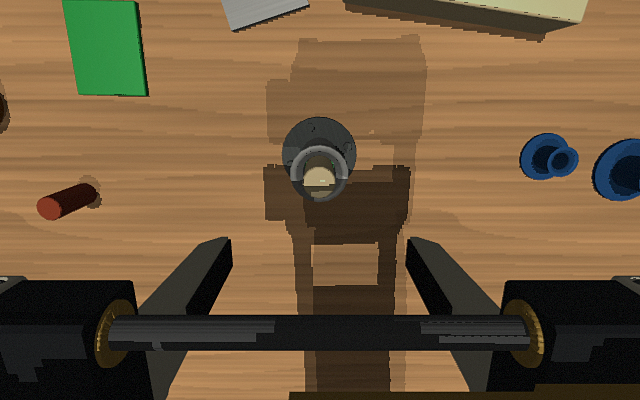

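View pics/s6.png

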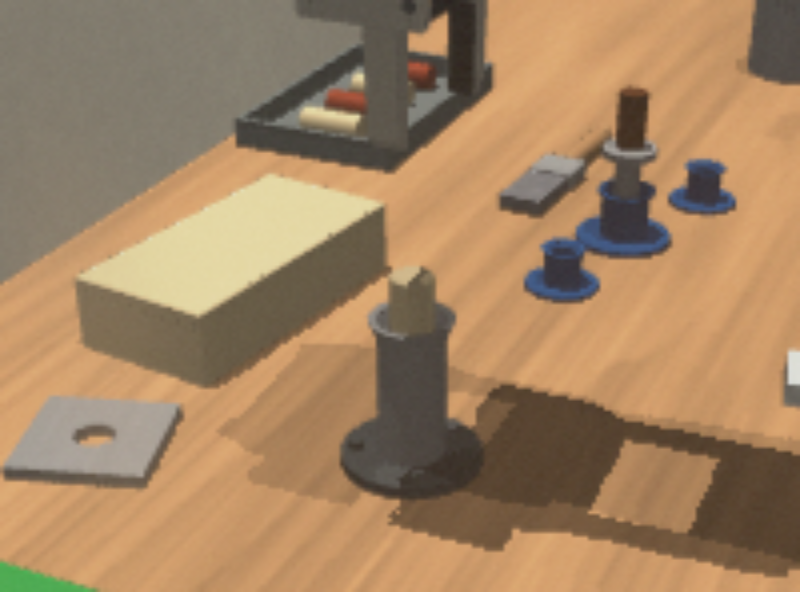

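Call:
{"name": "send_rows", "arguments": {"deltas": "0.093 -0.001 0.02 0 0; 0.093 -0.001 0.035 0 0; 0.093 -0.001 0.035 0 0; 0.093 -0.001 0.035 0 0; 0.093 -0.001 0.035 0 0; 0.093 -0.001 0.035 0 0; 0.093 -0.001 0.035 0 0; 0.093 -0.001 0.035 0 0; 0.093 -0.001 0.035 0 0; 0.093 -0.001 0.035 0 0; 0.093 -0.001 0.035 0 0; 0.093 0 0.014 0 0; 0.093 0 0 0 0; 0.093 0 0 0 0; 0.093 0 0 0 0"}}

```text
clock: 13.05
position: [0.5773, -0.3346, 0.3416]
tcp_rot: [-3.141, 0.0, 0.001]
wrist_force: [-0.3, 0.1, -1.0]
opening: 0.0929
```

```bash
python3 - <<'E'
from h import *
from station import r
m=r.camera_model("wrist")
im=r.get_image("wrist");cv2.imwrite("pics/w7.png",im)
s=r.state();print(s["position"],s["wrist_force"],[proj(m,[.577,-.336,z]) for z in(.143,.091,.05,.004)])
cv2.imwrite("pics/w7a.png",cv2.resize(im[100:270,230:400],None,fx=3.5,fy=3.5,interpolation=cv2.INTER_CUBIC))
E
```

```text
[ 0.57731302 -0.33457578  0.34181796] [0.39777401 0.29904511 0.49525353] [array([320.445439  , 191.94983042]), array([320.19087111, 177.69732693]), array([320.03707954, 169.08699202]), array([319.89835837, 161.32040395])]
```

View pics/w7.png

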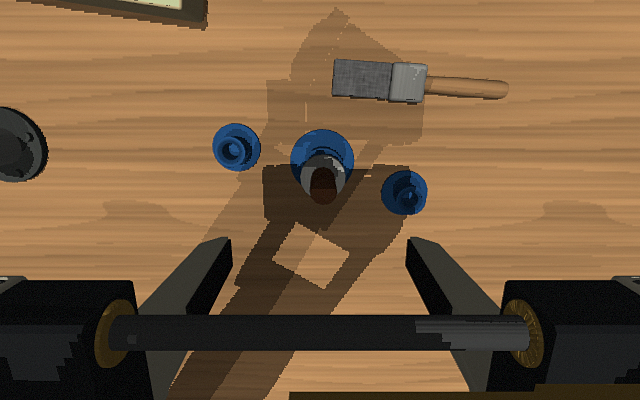

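View pics/w7a.png

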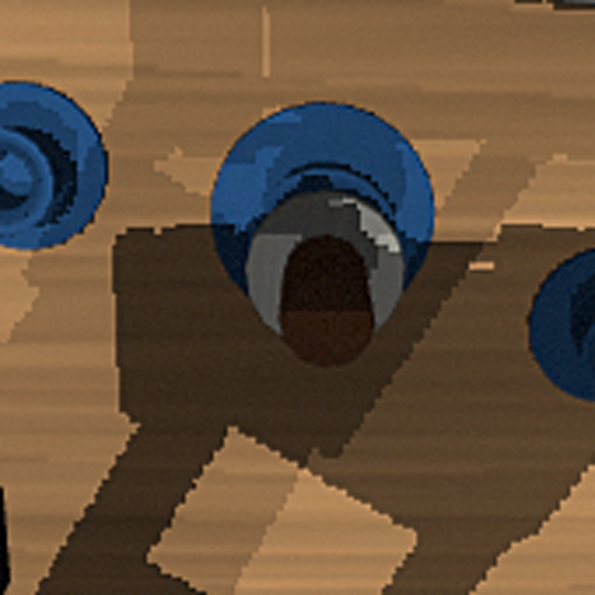

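Call:
{"name": "send_rows", "arguments": {"deltas": "0.093 0.0004 0.0036 0.02 0; 0.093 0 0 0.03 0; 0.093 0 0 0.03 0; 0.093 0 0 0.03 0; 0.093 0 0 0.03 0; 0.093 0 0 0.015 0; 0.093 0 0 0.005 0; 0.093 0 0 0 0; 0.093 0 0 0 0"}}

```text
clock: 14.0
position: [0.5779, -0.3395, 0.1835]
tcp_rot: [3.141, -0.002, 0.0]
wrist_force: [0.9, -0.2, -0.1]
opening: 0.0928
```

```bash
python3 - <<'E'
from h import *
from station import r
m=r.camera_model("wrist")
im=r.get_image("wrist");cv2.imwrite("pics/w8.png",im)
s=r.state();print(s["position"],s["wrist_force"],[proj(m,[.5777,-.3382,z]) for z in(.143,.091,.05,.004)])
E
```

```text
[ 0.57790033 -0.33959504  0.18349899] [-0.15817335  0.24397419  0.20214286] [array([315.55060582, 297.46612517]), array([316.24252999, 244.40352891]), array([316.57630336, 218.80696439]), array([316.83669481, 198.83794592])]
```

View pics/w8.png

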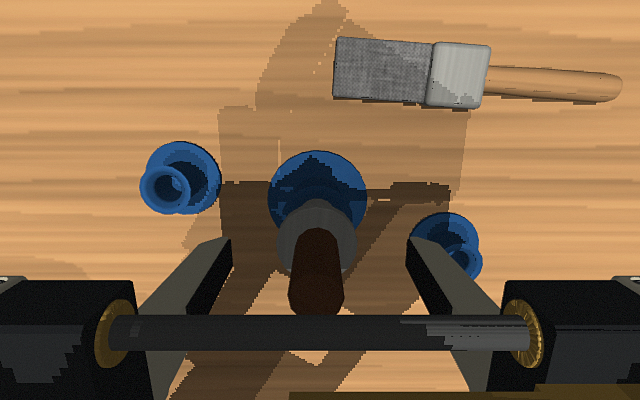

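Call:
{"name": "send_rows", "arguments": {"deltas": "0.093 0 -0.001 0.003 0; 0.093 0 0 0.002 0; 0.093 0 0 0.002 0; 0.07 0 0 0 0; 0.02 0 0 0 0; 0.02 0 0 0 0; 0.02 0 0 0 0; 0.02 0 0 0 0; 0.02 0 0 0 0; 0.02 0 0 0 0; 0.02 0 0 0 0; 0.02 0 0 0 0; 0.02 0 0 0 0; 0.02 0 0 0 0"}}

```text
clock: 15.45
position: [0.5776, -0.3385, 0.1754]
tcp_rot: [3.141, -0.001, -0.0]
wrist_force: [0.6, 0.7, 6.3]
opening: 0.0235
```

Call:
{"name": "send_rows", "arguments": {"deltas": "0.02 0 0 -0.003 0; 0.02 0 0 -0.005 0; 0.02 0 0 -0.01 0; 0.02 0 0 -0.02 0; 0.02 0 0 -0.03 0; 0.02 0 0 -0.03 0; 0.02 0 0 -0.03 0; 0.02 0 0 -0.03 0; 0.02 0 0 -0.02 0; 0.02 0 0 -0.01 0; 0.02 0 0 0 0; 0.02 0 0 0 0; 0.02 0 0 0 0"}}

```text
clock: 16.75
position: [0.5773, -0.3384, 0.3611]
tcp_rot: [-3.14, 0.002, -0.0]
wrist_force: [-0.5, 1.8, -2.9]
opening: 0.0237
```

```bash
python3 - <<'E'
from h import *
from station import r
m=r.camera_model("wrist")
im=r.get_image("wrist");cv2.imwrite("pics/w9.png",im)
s=r.state();print(s["position"],s["wrist_force"],s["moment"],proj(m,[.5777,-.338,.05]),proj(m,[.5777,-.338,.004]))
im=r.get_image("side");cv2.imwrite("pics/s9.png",cv2.resize(im[80:240,250:450],None,fx=4,fy=3.7))
E
```

```text
[ 0.57736088 -0.33834805  0.36126552] [ 0.20523967  0.30379795 -3.29435808] [-0.00837356 -0.00270733 -0.01000303] [318.6789613  164.60470159] [318.70833848 157.54701245]
```

View pics/w9.png

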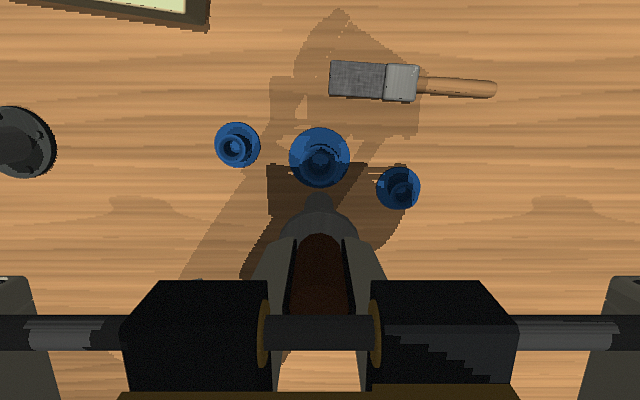

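View pics/s9.png

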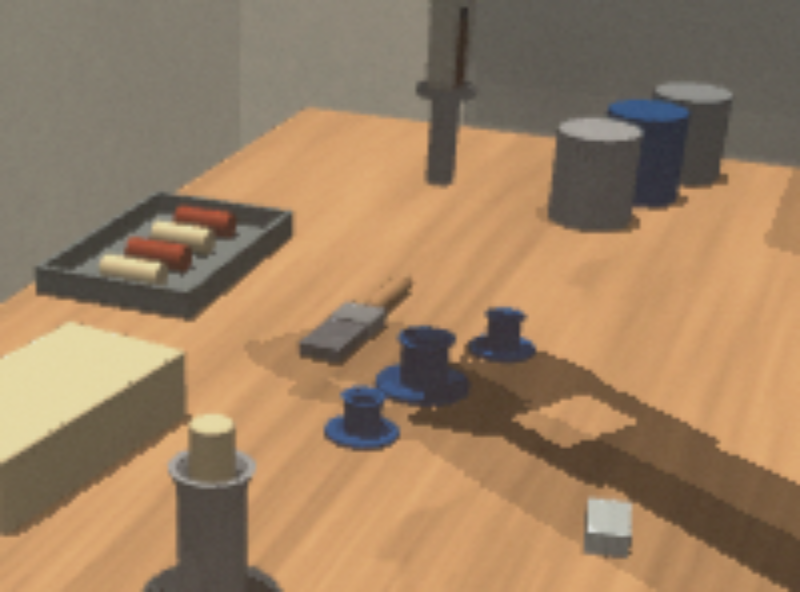

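```bash
python3 - <<'E'
import cv2
im=cv2.imread("pics/w9.png")
cv2.imwrite("pics/w9a.png",cv2.resize(im[115:200,275:365],None,fx=7,fy=7,interpolation=cv2.INTER_CUBIC))
E
```

```text
(no output)
```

View pics/w9a.png

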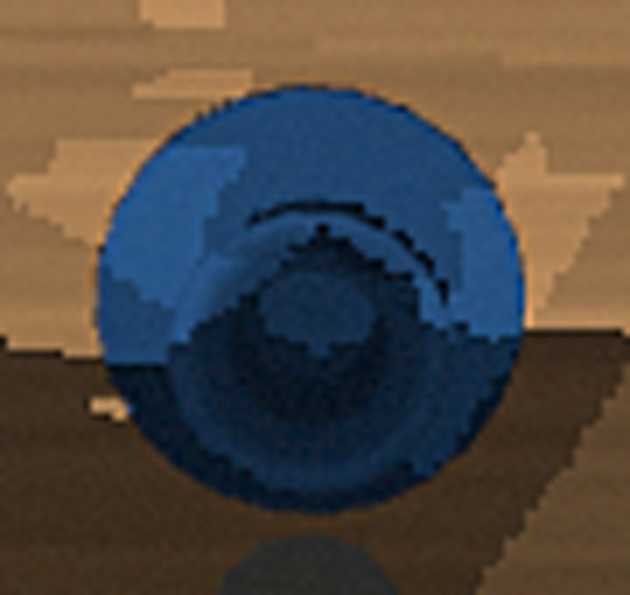

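Call:
{"name": "send_rows", "arguments": {"deltas": "0.02 0.001 -0.01 0 0; 0.02 0.002 -0.025 0 0; 0.02 0.002 -0.035 0 0; 0.02 0.002 -0.035 0 0; 0.02 0.002 -0.035 0 0; 0.02 0.002 -0.035 0 0; 0.02 0.002 -0.035 0 0; 0.02 0.002 -0.035 0 0; 0.02 0.002 -0.035 0 0; 0.02 0.002 -0.035 0 0; 0.02 0.0016 -0.035 0 0; 0.02 0 -0.025 0 0; 0.02 0 -0.0116 0 0; 0.02 0 0 0 0; 0.02 0 0 0 0; 0.02 0 0 0 0"}}

```text
clock: 18.45
position: [0.5981, 0.0473, 0.3627]
tcp_rot: [3.141, 0.0, -0.001]
wrist_force: [-0.4, 0.2, -2.8]
opening: 0.0235
```

```bash
python3 - <<'E'
from h import *
from station import r
m=r.camera_model("wrist")
im=r.get_image("wrist");cv2.imwrite("pics/w10.png",im)
s=r.state();print(s["position"],s["wrist_force"],s["moment"],proj(m,[.598,.0482,.147]),proj(m,[.598,.0482,.01]))
im=r.get_image("side");cv2.imwrite("pics/s10.png",cv2.resize(im[120:280,200:400],None,fx=4,fy=3.7))
E
```

```text
[0.59814148 0.04722147 0.36273663] [-0.69587092  0.08176023 -3.30870561] [-0.01722506 -0.09094672 -0.00234747] [317.63678592 186.60467147] [317.89407394 159.00926263]
```

View pics/w10.png

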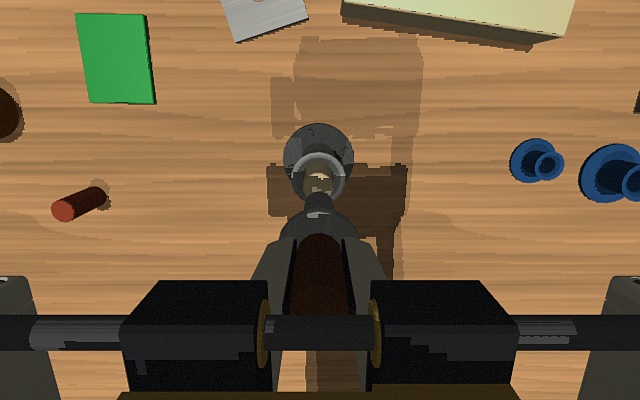

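View pics/s10.png

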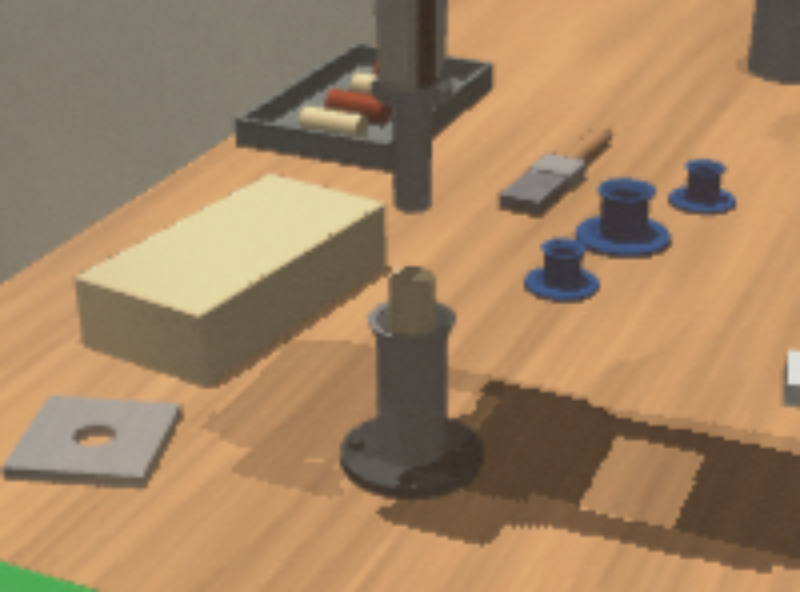

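Call:
{"name": "send_rows", "arguments": {"deltas": "0.02 0 -0.0009 0.005 0; 0.02 0 0 0.012 0; 0.02 0 0 0.012 0; 0.02 0 0 0.008 0; 0.02 0 0 0.004 0; 0.02 0 0 0.001 0; 0.02 0 0 0.001 0; 0.02 0 0 0.001 0; 0.02 0 0 0.001 0; 0.02 0 0 0.001 0; 0.02 0 0 0.001 0"}}

```text
clock: 19.65
position: [0.5982, 0.0491, 0.3158]
tcp_rot: [-3.142, -0.0, -0.0]
wrist_force: [-0.9, 0.2, -2.5]
opening: 0.0234
```

Call:
{"name": "send_rows", "arguments": {"deltas": "0.02 0 0 0.001 0; 0.02 0 0 0.001 0; 0.02 0 0 0.001 0; 0.02 0 0 0.001 0; 0.02 0 0 0.001 0"}}

```text
clock: 20.15
position: [0.5982, 0.0491, 0.311]
tcp_rot: [-3.142, -0.0, -0.0]
wrist_force: [-0.6, 0.7, 1.6]
opening: 0.0236
```

Call:
{"name": "send_rows", "arguments": {"deltas": "0.02 0 0.0007 0.001 0; 0.02 0 0 0.0015 0; 0.02 0 0 0.0015 0; 0.02 0 0 0.0015 0; 0.02 0 0 0.0015 0; 0.02 0 0 0.0015 0; 0.02 0 0 0.0015 0; 0.02 0 0 0.0015 0; 0.02 0 0 0.0015 0; 0.02 0 0 0.0015 0"}}

```text
clock: 21.15
position: [0.5981, 0.0484, 0.2961]
tcp_rot: [3.142, -0.0, -0.0]
wrist_force: [0.2, 1.6, 1.9]
opening: 0.0239
```

Call:
{"name": "send_rows", "arguments": {"deltas": "0.02 0 0 0.0015 0; 0.02 0 0 0.0015 0; 0.02 0 0 0.0015 0; 0.02 0 0 0.0015 0; 0.02 0 0 0.0015 0; 0.02 0 0 0.0015 0; 0.02 0 0 0.0015 0; 0.02 0 0 0.0015 0; 0.02 0 0 0.0015 0; 0.02 0 0 0.0015 0; 0.02 0 0 0.0015 0; 0.02 0 0 0.0015 0; 0.02 0 0 0.001 0; 0.02 0 0 0.001 0"}}

```text
clock: 22.55
position: [0.5981, 0.0484, 0.2762]
tcp_rot: [-3.142, -0.0, -0.0]
wrist_force: [-0.3, 1.1, 2.0]
opening: 0.0239
```

Call:
{"name": "send_rows", "arguments": {"deltas": "0.02 0 0 0.0008 0; 0.02 0 0 0.0008 0; 0.02 0 0 0.0008 0; 0.02 0 0 0.0008 0"}}

```text
clock: 22.95
position: [0.5981, 0.0484, 0.273]
tcp_rot: [-3.142, 0.0, -0.0]
wrist_force: [0.2, 1.2, 2.9]
opening: 0.0239
```

Call:
{"name": "send_rows", "arguments": {"deltas": "0.02 0 0 0.0004 0; 0.02 0 0 0.0004 0"}}

```text
clock: 23.15
position: [0.5981, 0.0484, 0.2722]
tcp_rot: [3.142, 0.0, -0.0]
wrist_force: [-0.3, 1.4, 1.9]
opening: 0.0235
```

Call:
{"name": "send_rows", "arguments": {"deltas": "0.02 0 0 0.0004 0; 0.02 0 0 0.0004 0"}}

```text
clock: 23.35
position: [0.5981, 0.0484, 0.2714]
tcp_rot: [-3.142, 0.0, -0.0]
wrist_force: [-0.5, 1.4, 1.5]
opening: 0.0235
```

Call:
{"name": "send_rows", "arguments": {"deltas": "0.02 0 0 0.0005 0; 0.02 0 0 0.0005 0"}}

```text
clock: 23.55
position: [0.5981, 0.0484, 0.2704]
tcp_rot: [-3.142, -0.0, -0.0]
wrist_force: [-0.9, 1.0, 1.3]
opening: 0.0241
```

Call:
{"name": "send_rows", "arguments": {"deltas": "0.02 0 0 0.0005 0; 0.02 0 0 0.0005 0"}}

```text
clock: 23.75
position: [0.5981, 0.0484, 0.2694]
tcp_rot: [3.142, 0.0, -0.0]
wrist_force: [0.4, 1.7, 1.2]
opening: 0.0237
```

Call:
{"name": "send_rows", "arguments": {"deltas": "0.02 0 0 0.0005 0; 0.02 0 0 0.0005 0"}}

```text
clock: 23.95
position: [0.5981, 0.0484, 0.2684]
tcp_rot: [3.142, -0.0, -0.0]
wrist_force: [0.4, 1.6, 1.6]
opening: 0.0238
```

Call:
{"name": "send_rows", "arguments": {"deltas": "0.02 0 0 0.0005 0; 0.02 0 0 0.0005 0"}}

```text
clock: 24.15
position: [0.5981, 0.0484, 0.2674]
tcp_rot: [-3.142, -0.0, -0.0]
wrist_force: [0.5, 1.7, 2.1]
opening: 0.0235
```

Call:
{"name": "send_rows", "arguments": {"deltas": "0.02 0 0 0.0005 0; 0.02 0 0 0.0005 0"}}

```text
clock: 24.35
position: [0.5982, 0.0485, 0.2668]
tcp_rot: [-3.141, -0.001, -0.0]
wrist_force: [-0.2, 2.7, 5.7]
opening: 0.0234
```

Call:
{"name": "send_rows", "arguments": {"deltas": "0.02 0 0 0 0"}}

```text
clock: 24.45
position: [0.5982, 0.0484, 0.2669]
tcp_rot: [-3.141, -0.001, -0.0]
wrist_force: [0.1, 1.9, 6.2]
opening: 0.0237
```

Call:
{"name": "send_rows", "arguments": {"deltas": "0.02 0 0 0.0004 0; 0.02 0 0 0 0"}}

```text
clock: 24.65
position: [0.5982, 0.0485, 0.2667]
tcp_rot: [-3.141, -0.001, -0.0]
wrist_force: [-1.0, 1.0, 6.2]
opening: 0.0235
```

Call:
{"name": "send_rows", "arguments": {"deltas": "0.02 0 0 0.0004 0; 0.02 0 0 0 0"}}

```text
clock: 24.85
position: [0.5983, 0.0485, 0.2665]
tcp_rot: [-3.141, -0.001, -0.0]
wrist_force: [-0.7, 2.6, 8.7]
opening: 0.0231
```

Call:
{"name": "send_rows", "arguments": {"deltas": "0.02 0 0 0.0003 0; 0.02 0 0 0 0; 0.02 0 0 0 0"}}

```text
clock: 25.15
position: [0.5983, 0.0485, 0.2664]
tcp_rot: [-3.141, -0.001, -0.0]
wrist_force: [-1.2, 2.0, 9.6]
opening: 0.0239
```

Call:
{"name": "send_rows", "arguments": {"deltas": "0.02 0 0 0.0002 0; 0.02 0 0 0 0; 0.02 0 0 0 0; 0.02 0 0 0 0; 0.02 0 0 0 0"}}

```text
clock: 25.65
position: [0.5983, 0.0485, 0.2663]
tcp_rot: [-3.141, -0.001, -0.0]
wrist_force: [-1.3, 2.3, 9.5]
opening: 0.0235
```

Call:
{"name": "send_rows", "arguments": {"deltas": "0.02 0 0 0 0; 0.02 0 0 0 0; 0.02 0 0 0 0; 0.02 0 0 0 0; 0.02 0 0 0 0; 0.02 0 0 0 0"}}

```text
clock: 26.25
position: [0.5983, 0.0485, 0.2662]
tcp_rot: [-3.141, -0.001, -0.0]
wrist_force: [-0.8, 1.3, 10.5]
opening: 0.0239
```

```bash
python3 - <<'E'
from station import r
import cv2
for i in range(4):
    im=r.get_image("side"); s=r.state();print(s["position"],s["wrist_force"],s["moment"])
cv2.imwrite("pics/s11.png",cv2.resize(im[120:280,200:400],None,fx=4,fy=3.7))
E
```

```text
[0.59829917 0.04847862 0.26624894] [-1.01429576  1.46350281  9.96570021] [0.56950595 0.38769773 0.00238712]
[0.59830942 0.04844516 0.26625368] [-1.54293455  1.31570984 11.266517  ] [ 0.48608186  0.38183339 -0.00321453]
[0.59829904 0.04844165 0.26625546] [-0.98033982  1.50284192 10.30787883] [ 0.54411548  0.4015679  -0.00617442]
[0.59830348 0.04846255 0.26626885] [-0.69167616  2.02552163 10.39187811] [0.5960532  0.37446528 0.02924971]
```

View pics/s11.png

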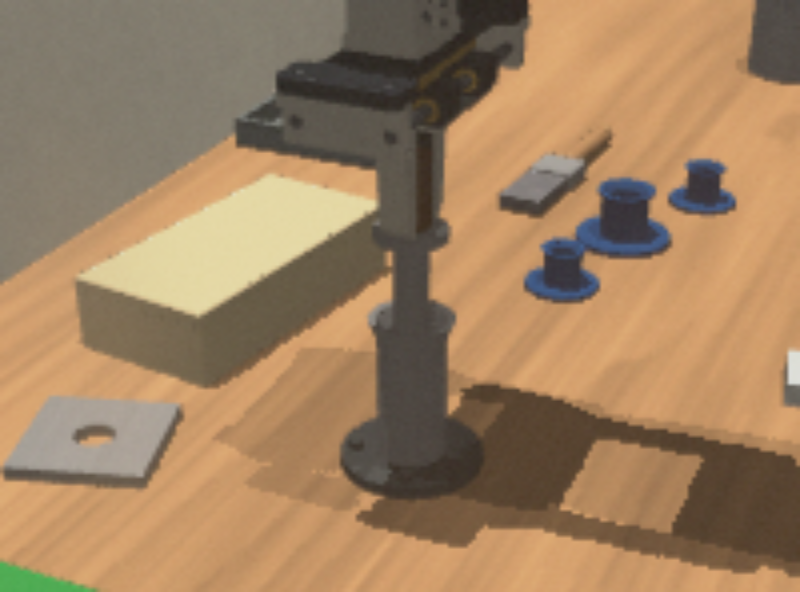

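Call:
{"name": "send_rows", "arguments": {"deltas": "0.02 0 0 0.0003 0; 0.02 0 0 0 0; 0.02 0 0 0 0; 0.02 0 0 0 0; 0.02 0 0 0 0; 0.02 0 0 0 0; 0.02 0 0 0 0; 0.02 0 0 0 0"}}

```text
clock: 27.25
position: [0.5983, 0.0485, 0.2661]
tcp_rot: [-3.141, -0.002, -0.0]
wrist_force: [-0.9, 2.7, 11.8]
opening: 0.0239
```

Call:
{"name": "send_rows", "arguments": {"deltas": "0.02 0 0 -0.002 0; 0.02 0 0 -0.004 0; 0.02 0 0 -0.01 0; 0.02 0 0 -0.02 0; 0.02 0 0 -0.03 0; 0.02 0 0 -0.02 0; 0.02 0 0 -0.01 0; 0.02 0 0 0 0; 0.02 0 0 0 0; 0.02 0 0 0 0"}}

```text
clock: 28.25
position: [0.598, 0.0483, 0.3593]
tcp_rot: [3.141, 0.002, -0.0]
wrist_force: [0.5, 0.0, -3.0]
opening: 0.0235
```

```bash
python3 - <<'E'
from h import *
from station import r
m=r.camera_model("wrist")
im=r.get_image("wrist");cv2.imwrite("pics/w12.png",im)
s=r.state();print(s["position"],s["wrist_force"],s["moment"])
im=r.get_image("top");cv2.imwrite("pics/t12.png",cv2.resize(im[160:280,240:400],None,fx=5,fy=5))
im=r.get_image("side");cv2.imwrite("pics/s12.png",cv2.resize(im[120:280,200:400],None,fx=4,fy=3.7))
E
```

```text
[0.59799369 0.04835191 0.35949044] [-0.18362071 -0.55966478 -3.24140524] [-0.01452836 -0.00425512 -0.0367501 ]
```

View pics/w12.png

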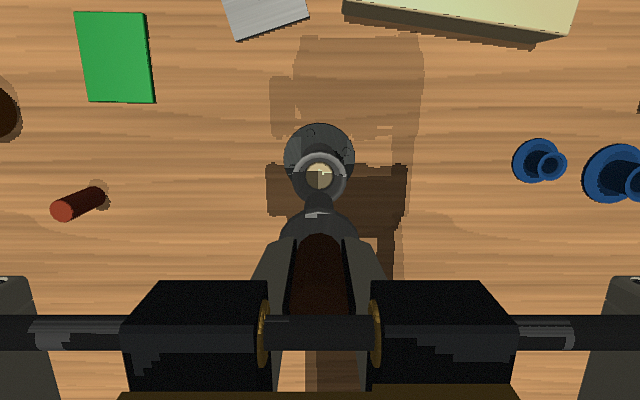

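View pics/s12.png

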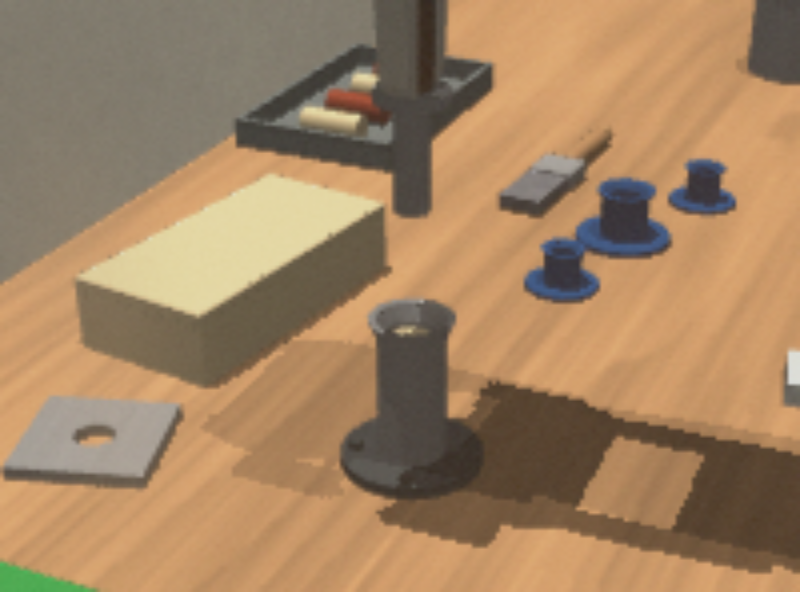

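Call:
{"name": "send_rows", "arguments": {"deltas": "0.02 -0.001 0.01 0 0; 0.02 -0.002 0.025 0 0; 0.02 -0.002 0.035 0 0; 0.02 -0.002 0.035 0 0; 0.02 -0.002 0.035 0 0; 0.02 -0.002 0.035 0 0; 0.02 -0.002 0.035 0 0; 0.02 -0.002 0.035 0 0; 0.02 -0.002 0.035 0 0; 0.02 -0.002 0.035 0 0; 0.02 -0.0013 0.035 0 0; 0.02 0 0.025 0 0; 0.02 0 0.0112 0 0; 0.02 0 0 0 0; 0.02 0 0 0 0; 0.02 0 0 0 0"}}

```text
clock: 30.0
position: [0.5779, -0.3368, 0.3611]
tcp_rot: [-3.142, -0.0, 0.001]
wrist_force: [1.0, 1.1, -3.4]
opening: 0.0241
```

```bash
python3 - <<'E'
from h import *
from station import r
im=r.get_image("wrist");cv2.imwrite("pics/w13.png",im)
s=r.state();print(s["position"],s["wrist_force"],s["moment"])
E
```

```text
[ 0.57789239 -0.33677738  0.36113235] [-0.60318959 -0.06200204 -2.93029596] [-0.02028568 -0.02360202  0.02979103]
```

View pics/w13.png

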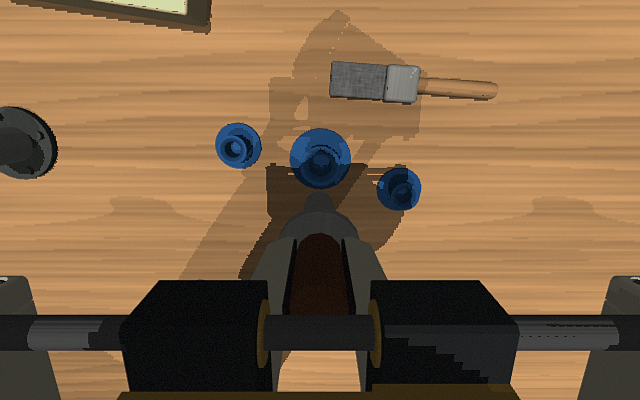

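Call:
{"name": "send_rows", "arguments": {"deltas": "0.02 0 0.0016 0.01 0; 0.02 0 0 0.025 0; 0.02 0 0 0.03 0; 0.02 0 0 0.03 0; 0.02 0 0 0.025 0; 0.02 0 0 0.01 0; 0.02 0 0 0.004 0; 0.02 0 0 0 0; 0.02 0 0 0 0; 0.02 0 0 0 0"}}

```text
clock: 31.05
position: [0.578, -0.3396, 0.2282]
tcp_rot: [3.141, -0.001, -0.0]
wrist_force: [-0.0, 0.7, -2.9]
opening: 0.0235
```

```bash
python3 - <<'E'
from h import *
from station import r
im=r.get_image("wrist");cv2.imwrite("pics/w14.png",im)
s=r.state();print(s["position"],s["wrist_force"],s["moment"])
im=r.get_image("side");cv2.imwrite("pics/s14.png",cv2.resize(im[120:220,280:430],None,fx=5,fy=5))
E
```

```text
[ 0.57795883 -0.3395361   0.22796695] [-1.02154092  0.66175846 -3.30939346] [ 0.06245736 -0.0198908   0.02113943]
```

View pics/w14.png

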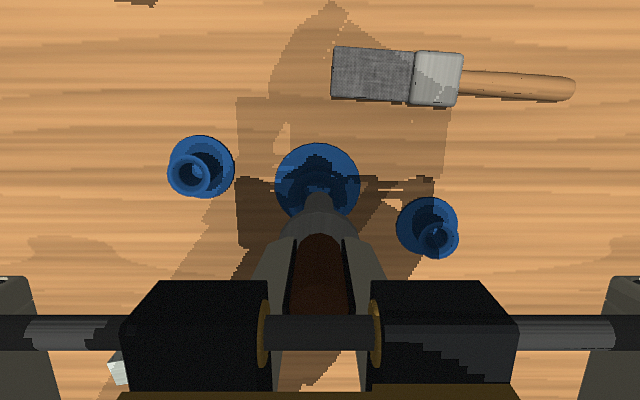

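View pics/s14.png

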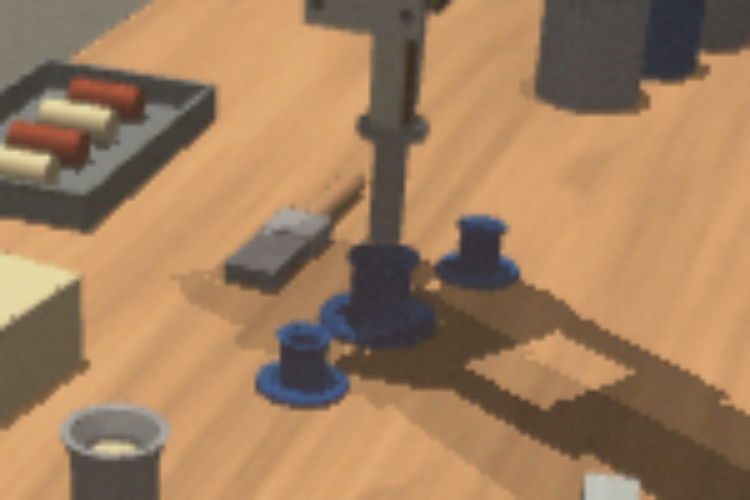

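Call:
{"name": "send_rows", "arguments": {"deltas": "0.02 0 -0.0012 0.002 0; 0.02 0 0 0.004 0; 0.02 0 0 0.004 0; 0.02 0 0 0.004 0; 0.02 0 0 0.004 0; 0.02 0 0 0 0"}}

```text
clock: 31.75
position: [0.5776, -0.3381, 0.2079]
tcp_rot: [-3.141, 0.001, -0.0]
wrist_force: [-0.3, -0.5, -2.8]
opening: 0.0235
```

In the hole with no side force; continuing down.

Call:
{"name": "send_rows", "arguments": {"deltas": "0.02 0 0 0.005 0; 0.02 0 0 0.006 0; 0.02 0 0 0.006 0; 0.02 0 0 0.006 0; 0.02 0 0 0.004 0; 0.02 0 0 0.002 0; 0.02 0 0 0 0"}}

```text
clock: 32.45
position: [0.5777, -0.3382, 0.1795]
tcp_rot: [-3.141, 0.0, -0.0]
wrist_force: [-0.0, -0.9, -2.3]
opening: 0.0237
```

Call:
{"name": "send_rows", "arguments": {"deltas": "0.02 0 0 0.001 0; 0.02 0 0 0.001 0; 0.02 0 0 0.001 0; 0.02 0 0 0.0005 0; 0.02 0 0 0 0"}}

```text
clock: 32.95
position: [0.5777, -0.3382, 0.1763]
tcp_rot: [-3.142, 0.0, -0.0]
wrist_force: [-0.2, 0.5, -2.6]
opening: 0.0235
```

Call:
{"name": "send_rows", "arguments": {"deltas": "0.02 0 0 0.0005 0; 0.02 0 0 0.0005 0; 0.02 0 0 0.0005 0; 0.02 0 0 0 0"}}

```text
clock: 33.35
position: [0.5778, -0.3382, 0.1754]
tcp_rot: [3.141, -0.0, -0.0]
wrist_force: [-1.3, 1.1, 4.4]
opening: 0.0236
```

Seated on the floor, at the same height as when gripped. Releasing.

Call:
{"name": "send_rows", "arguments": {"deltas": "0.03 0 0 0 0; 0.04 0 0 0 0; 0.06 0 0 0 0; 0.093 0 0 0 0; 0.093 0 0 0 0; 0.093 0 0 0 0; 0.093 0 0 0 0; 0.093 0 0 -0.01 0; 0.093 0 0 -0.03 0; 0.093 0 0 -0.04 0; 0.093 0 0 -0.04 0; 0.093 0 0 -0.04 0; 0.093 0 0 0 0; 0.093 0 0 0 0; 0.093 0 0 0 0"}}

```text
clock: 34.85
position: [0.5776, -0.3381, 0.3337]
tcp_rot: [-3.141, 0.001, -0.0]
wrist_force: [0.4, 0.7, -1.1]
opening: 0.0929
```

```bash
python3 - <<'E'
from h import *
from station import r
im=r.get_image("wrist");cv2.imwrite("pics/w15.png",im)
s=r.state();print(s["position"],s["wrist_force"],s["opening"])
im=r.get_image("side");cv2.imwrite("pics/s15.png",cv2.resize(im[120:220,280:430],None,fx=5,fy=5))
im=r.get_image("top");cv2.imwrite("pics/t15.png",im)
E
```

```text
[ 0.57755403 -0.33809616  0.33340507] [ 0.20647344  0.50394473 -0.37675598] 0.09324549432203252
```

View pics/w15.png

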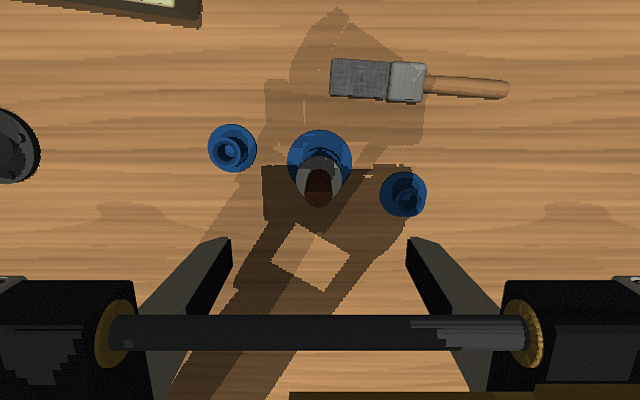

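View pics/s15.png

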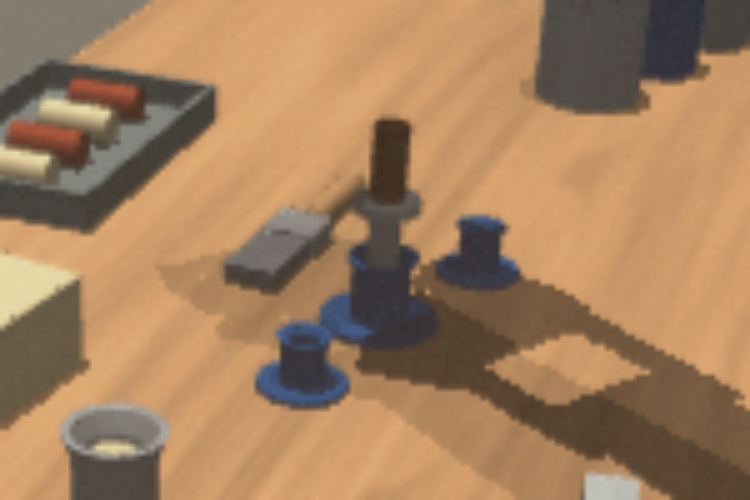

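View pics/t15.png

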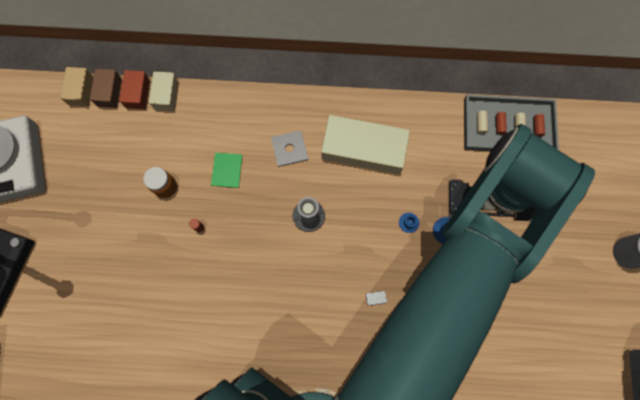

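```bash
python3 -c "
from station import r
print(r.sign_off())"
```

```text
the job is handed in; nothing more can be done
None
```

I set the cream core on the pad in the sleeve and packed it down with the rod until the pad bottomed out. The rod then went back upright in the blue stand, and I handed the job in at about 35 s of the 72 s allowed.

**Packing:** The pad slid at about 5 N, then the push rose sharply. At the bottom the pad's top was about 81 mm below the rim, which is inside the stated 79 to 91 mm. I held 13 to 15 N for about 2 s. That figure is the wrist reading after subtracting the rod's weight, not a direct measure of the force on the core. There was also a side force of about 2 N during the hold, so the core itself may have felt about 1 N less, still well above the 9 N needed.

**Last checks:**
- **Core:** the images show it in the bore below the rim. From the tool height, its centre is about 66 mm above the bench, under the 80 mm limit.
- **Rod:** it stands upright in the larger middle stand, the one with the 80 mm foot. It seated at the same gripper height as when I picked it up.
- **Bystanders:** the red core and most other things look unmoved in the final top view. The arm partly hides the brush there, but the wrist and side views show it in place.
- **Robot:** the gripper is open, above everything and touching nothing.

No check failed. The cameras disagreed on positions by 2 to 3 mm, and I went with the wrist camera because it agreed best with the robot's own position.

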